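# Find the ferrite core and set up the coil test

## Robot

A 6-joint arm with a two-finger parallel gripper is mounted at the origin on the work surface. World frame = base frame: x ahead of the robot, y to its left, z up, the work surface at z = 0. Lengths are in mm, angles in rad, forces in N, time in s.
With the tool pointing down it reaches from about 350 to 875 mm from the base axis. Payload 4.2 kg.
Tool frame: the origin (TCP) lies at the very end of the fingers, on their centre line; the grasp point (between the pads) lies 19 mm behind it; z points along the fingers, y is the line along which they close (so a half turn about z gives the same grasp; the last joint's range is limited). The gripper opens to 85 mm and grips with 20 to 120 N. Pads are 22 mm wide; open, the fingers measure 114 mm over their backs; the gripper's body (76 mm by 85 mm) begins 54 mm behind the grasp point. The pads swing forward as they close: fully open they stand 13 mm farther back than shut.
Start: joints at [-0.918, 0.385, 0.008, 0, -1.194, -0.259], TCP at [239.826, -577.133, 206.412] pointing down, gripper open.
Joint ranges: [-3.14, 3.14], [-1.21, 2.06], [-1.07, 1.41], [-3.16, 2.05], [-2.99, -0.16], [-3.1, 3.1]. Speed limits (rad/s): [2.79, 2.79, 3.14, 3.14, 3.14, 3.14].

## Interface

Orientations are given as a unit quaternion [x, y, z, w].
In Python, from bench import read_state, get_image, camera_model, job_done gives the robot as it stands.
- The arm moves only by the shell command python3 -m handwheel 'ROWS'. ROWS is JSON, a list of rows, each a list of 7 numbers: the shift along the tool's x, y, z in m, then the turn, a rotation vector about the tool's x, y, z in rad, then the gripper's target within -1 to 1 (fully open at 1, half-way at 0, shut at -1). In form: [[dx, dy, dz, wx, wy, wz, jaw], ...]. A call has 1 to 10 rows; each row is the pose to reach, as a shift and turn from the pose commanded when the call began, along the tool's axes at that moment; what a row does not reach only later rows make up. A row lasts 1/8 s, in which the tool goes at most 62.5 mm and 10.7 degrees, less where a joint would pass 70% of its speed; a pose out of reach is approached as far as the arm can. A call with a gripper value outside its range is refused whole. The fingers move at their own pace and stop on an object; the grip force is fixed at half the most. Time passes only in rows, so rows that repeat a pose let the fingers close. It gives the time, the measured TCP pose, the force, the opening and the grip force at its end, in the units of the state.
- read_state(): the state, without advancing time (a new reading comes with each control period).
- get_image(name): name is "scene" or "top" or "wrist"; returns (picture, depth): 480x640x3 uint8, blue, green, red; 480x640 float32, mm along the optical axis (not along the pixel's ray), 0 where there is no reading.
- camera_model(name): a dict with "K" (3x3 intrinsics, pixels), "rvec" (rotation vector, rad) and "tvec" (3), from world to camera coordinates, as OpenCV has them; the wrist camera has in their place "hand_eye" (4x4, takes a point from camera to tool coordinates, whose origin is the TCP and whose axes are the flange's). Camera axes: x right, y down, z forward; pixel columns grow to the right and rows downward; lengths in mm; the calibration is good to about 2 mm. A picture is of the moment at which its call begins: read the wrist's pose just before it. camera_model takes no time and is no camera call.
- job_done(): hands the job in; it is judged then, once.
The state is a dict: "clock": time; "joints": joint angles; "joint_vel": joint speeds; "joint_efforts": joint torques, N m; "position": TCP position; "ee_rot": TCP orientation; "contact_force": force on the tool from outside, world axes, zero at the start; "wrist_torque": the same for the moment, N m; "gripper_width": finger opening in mm; "grasp_force": force on a finger pad.
Only numpy, scipy, OpenCV 4.12 (cv2) and the standard library are available. Lean on these libraries where they do the work, as an engineer would, in place of code of your own. Each camera call takes 0.05 s, during which the arm holds its last target. There are 200 camera calls.

## Task

The E-shaped dark ferrite core with the yellow stripe is in one of the three lidded grey tubs: lift the lids one by one until you find it, and see that the two tubs without it have lids on again when you finish (the lid of the core's own tub may lie on the bench). Set the core down gently, upright as it stood in the tub, inside the yellow frame on the coil fixture with its long side along the frame's long side; then turn the fixture's dial until its white pointer meets the red mark, and leave the bottle, tape roll, screwdriver and metal block where they are.

Things in the scene. Friction and masses are not known exactly. Their poses are not given: they have to be found in the camera images.
- tub_1: round grey fixed tub, outer diameter 140 mm, 70 mm high, inner diameter 132 mm, floor 4 mm thick; stuck to the bench. Origin: centre of its underside, z up. Holds one part and is covered by a lid at the start; the three tubs look the same and stand in a different order each time. Bench for one lid is always free round x = 0.43, y = 0.15 m
- tub_2: round grey fixed tub, outer diameter 140 mm, 70 mm high, inner diameter 132 mm, floor 4 mm thick; stuck to the bench. Origin: centre of its underside, z up. Holds one part and is covered by a lid at the start; the three tubs look the same and stand in a different order each time. Bench for one lid is always free round x = 0.43, y = 0.15 m
- tub_3: round grey fixed tub, outer diameter 140 mm, 70 mm high, inner diameter 132 mm, floor 4 mm thick; stuck to the bench. Origin: centre of its underside, z up. Holds one part and is covered by a lid at the start; the three tubs look the same and stand in a different order each time. Bench for one lid is always free round x = 0.43, y = 0.15 m
- lid_1_knob (a point): lift-off blue lid, 150 g, 146 mm across and 6 mm thick, with a 120 mm, 6 mm deep locating disc underneath that drops loosely into a tub's mouth, and a black round knob 28 mm across, 36 mm tall on top. The point lies on the knob's axis, 14 mm below its top, 22 mm above the lid's plate: 98 mm above the bench when on a tub, 34 mm above the surface under the locating disc. Any lid fits any tub; z axis up out of the knob
- lid_2_knob (a point): lift-off blue lid, 150 g, 146 mm across and 6 mm thick, with a 120 mm, 6 mm deep locating disc underneath that drops loosely into a tub's mouth, and a black round knob 28 mm across, 36 mm tall on top. The point lies on the knob's axis, 14 mm below its top, 22 mm above the lid's plate: 98 mm above the bench when on a tub, 34 mm above the surface under the locating disc. Any lid fits any tub; z axis up out of the knob
- lid_3_knob (a point): lift-off blue lid, 150 g, 146 mm across and 6 mm thick, with a 120 mm, 6 mm deep locating disc underneath that drops loosely into a tub's mouth, and a black round knob 28 mm across, 36 mm tall on top. The point lies on the knob's axis, 14 mm below its top, 22 mm above the lid's plate: 98 mm above the bench when on a tub, 34 mm above the surface under the locating disc. Any lid fits any tub; z axis up out of the knob
- core_center (a point): brittle dark E-shaped ferrite core, about 350 g, 90 mm long (own x), 34 mm wide (own y), 46 mm tall: a 16 mm base and three legs standing up (the middle one 26 mm long), yellow stripe round the base and yellow leg tops. The point is its centre, half-way up. It stands legs up on the floor of one tub, near its middle, top 20 mm below the rim; grip it across its 34 mm width at the middle leg
- pad (a point): centre of the yellow frame on the fixture's surface, 25 mm above the bench. The frame is a flat painted rectangle on a black pad, inside 106 mm (along x) by 52 mm (along y); the white coil carrier round it, 190 by 190 mm, is level with it. x and y are the fixture's axes, z up. The fixture, 200 by 320 mm, is fixed
- dial_grip (a point): grip point on the axis of the fixture's dial: a black disc 72 mm across, 10 mm thick, on a grey panel level with the pad, with a grey grip bar on it 64 mm long, 16 mm wide, rising 32 mm above the disc. The point lies 11 mm below the bar's top, 21 mm above the disc, 56 mm above the bench. Own x runs along the bar towards the white pointer end and turns with the dial. The dial's axis lies 145 mm from the pad centre, to the pad's -y
- dial (a joint): dial angle in rad, growing clockwise seen from above; at 0 the pointer looks along the fixture's +x; the red mark is at 1.4; it starts between 0.1 and 0.7, turns from -0.1 to 2.6 with light friction (0.05 N m) and stays where it is left
- bottle: bystander: closed bottle, 64 mm across, 150 mm tall; origin at the centre of its underside
- tape_roll: bystander: brown roll, 100 mm across, 25 mm high, lying flat; origin at the centre of its underside
- screwdriver: bystander: screwdriver lying on the bench, about 200 mm long
- block: bystander: aluminium block 60 by 90 by 35 mm; origin at the centre of its underside
Not all that is in view belongs to the job. Leave any green, orange or turquoise look-alike of the part that bears lid_3_knob alone.

How it is judged (in metres and radians):
On the way, in this order (a step that is already met when the one before it is completed fails the run):
1. the core stands inside the yellow frame, along it, released (x of core_center in the frame of pad between -0.012 and 0.012 m and y of core_center in the frame of pad between -0.012 and 0.012 m and z of core_center in the frame of pad between 0.019 and 0.027 m and angle between core_center's own z axis and vertical below 0.08 rad and angle between the x axis of core_center and the x axis of pad, either way round below 0.2 rad and contact force between core and the fingers below 0.1 N and linear speed of core below 0.02 m/s), for 0.2 s.
2. then the dial's pointer is at the red mark (value of joint dial between 1.28 and 1.52 rad and velocity of joint dial below 0.05 rad/s), for 0.2 s.
At the end, for the whole second after the job is handed in: Core upright, released on the pad, centred within 12 mm and 0.2 rad of the frame; dial at 1.4 within 0.12 rad; the two other tubs covered by level lids within 12 mm of centre; the third lid lies on the bench or covers the core's tub; all at rest (all of step 1 and all of step 2 and ((horizontal distance between lid_1_knob and tub_1 below 0.012 m and height (world z) of lid_1_knob between 0.094 and 0.102 m and angle between lid_1_knob's own z axis and vertical below 0.06 rad) or (horizontal distance between lid_2_knob and tub_1 below 0.012 m and height (world z) of lid_2_knob between 0.094 and 0.102 m and angle between lid_2_knob's own z axis and vertical below 0.06 rad) or (horizontal distance between lid_3_knob and tub_1 below 0.012 m and height (world z) of lid_3_knob between 0.094 and 0.102 m and angle between lid_3_knob's own z axis and vertical below 0.06 rad)) and ((horizontal distance between lid_1_knob and tub_3 below 0.012 m and height (world z) of lid_1_knob between 0.094 and 0.102 m and angle between lid_1_knob's own z axis and vertical below 0.06 rad) or (horizontal distance between lid_2_knob and tub_3 below 0.012 m and height (world z) of lid_2_knob between 0.094 and 0.102 m and angle between lid_2_knob's own z axis and vertical below 0.06 rad) or (horizontal distance between lid_3_knob and tub_3 below 0.012 m and height (world z) of lid_3_knob between 0.094 and 0.102 m and angle between lid_3_knob's own z axis and vertical below 0.06 rad)) and (((horizontal distance between lid_1_knob and tub_2 below 0.012 m and height (world z) of lid_1_knob between 0.094 and 0.102 m and angle between lid_1_knob's own z axis and vertical below 0.06 rad) or (horizontal distance between lid_2_knob and tub_2 below 0.012 m and height (world z) of lid_2_knob between 0.094 and 0.102 m and angle between lid_2_knob's own z axis and vertical below 0.06 rad) or (horizontal distance between lid_3_knob and tub_2 below 0.012 m and height (world z) of lid_3_knob between 0.094 and 0.102 m and angle between lid_3_knob's own z axis and vertical below 0.06 rad)) or height (world z) of any of lid_2_knob, lid_1_knob, lid_3_knob below 0.06 m) and linear speed of each of lid_1, lid_2, lid_3 below 0.02 m/s); the robot touches nothing.
It fails at once if the core falls freely (drops more than about 2 cm) (linear speed of core above 0.6 m/s and contact force between core and anything else below 0.05 N).
It fails at once if the bottle, tape roll, screwdriver or block is shifted by more than 3 cm (distance of any of bottle, tape_roll, screwdriver, block from where it was at the start of the episode above 0.03 m).
It also fails if it takes over 72 s, if anything falls off the work surface, if the arm or the gripper's body presses on something with over 40 N, if the wrist force passes 120 N, or if a joint passes its speed limit or range.

## Working session

There is one attempt and no reset: what is moved stays moved. The work goes in short steps, Python scripts to look and compute and a shell command to move; the robot and the scene stay as the last step left them, time stands still between calls to the robot, and variables do not carry over. Pictures are saved under pics/ and viewed, at most 10 in all, crops included, and the job is handed in when it is done.

```bash
mkdir -p pics; ls; python3 - <<'E'
from bench import *
import cv2,numpy as np
s=read_state();print(s)
for n in("top","scene"):
    im,d=get_image(n);cv2.imwrite(f"pics/{n}0.png",im);np.save(f"{n}0.npy",d);m=camera_model(n);print(n,m)
print(camera_model("wrist"))
E
```

```text
pics
{'clock': 0.0, 'joints': array([-9.18415681e-01,  3.85598555e-01,  6.61710282e-03, -5.31698985e-04,
       -1.19401355e+00, -2.58568140e-01]), 'joint_vel': array([-0.00042002, -0.00185878,  0.00056262,  0.00133484,  0.00098364,
        0.00135514]), 'joint_efforts': array([ 6.88664859e-04, -3.92288339e+01,  1.88399005e+01,  4.18626755e+00,
       -4.76407251e-03,  6.55571256e-06]), 'position': array([ 239.57407063, -576.55644126,  205.28804147]), 'ee_rot': array([-1.95539991e-01,  9.80695081e-01,  1.09595557e-03, -2.61682744e-04]), 'contact_force': array([ 1.00740792,  0.57226866, -0.42190366]), 'wrist_torque': array([-0.00562214, -0.00169693,  0.01419896]), 'grasp_force': 0.0, 'gripper_width': 85.45420062575582}
top {'K': array([[601.77865392,   0.        , 319.58203198],
       [  0.        , 601.77865392, 234.55611019],
       [  0.        ,   0.        ,   1.        ]]), 'rvec': array([ 2.1560281 , -2.18742585,  0.07282582]), 'tvec': array([  19.89125594,  571.72735481, 1536.63808188])}
scene {'K': array([[565.37977444,   0.        , 328.16795126],
       [  0.        , 565.37977444, 236.48677809],
       [  0.        ,   0.        ,   1.        ]]), 'rvec': array([ 2.08163424,  1.40433164, -0.54134068]), 'tvec': array([-193.61581277, -334.44035282, 1744.2568388 ])}
{'K': array([[400.13963405,   0.        , 325.05455092],
       [  0.        , 400.13963405, 234.75525212],
       [  0.        ,   0.        ,   1.        ]]), 'hand_eye': array([[-1.29743571e-03, -9.47919101e-01, -3.18508546e-01,
         8.19729412e+01],
       [ 9.99998949e-01, -1.43573942e-03,  1.99462385e-04,
        -3.94737344e-01],
       [-6.46369479e-04, -3.18507952e-01,  9.47919968e-01,
        -1.66512945e+02],
       [ 0.00000000e+00,  0.00000000e+00,  0.00000000e+00,
         1.00000000e+00]])}
```

View pics/top0.png

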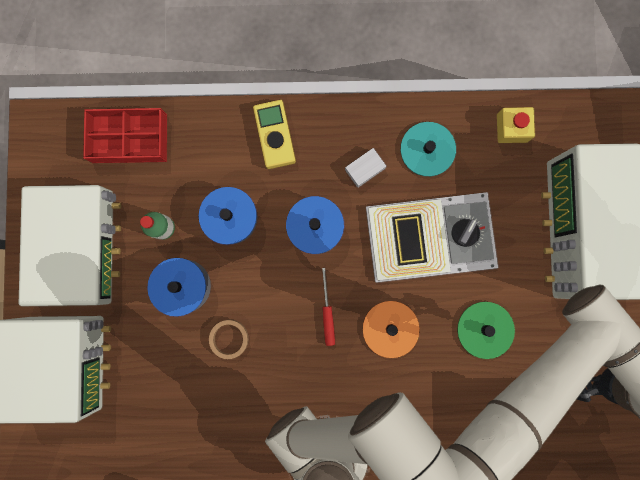

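View pics/scene0.png

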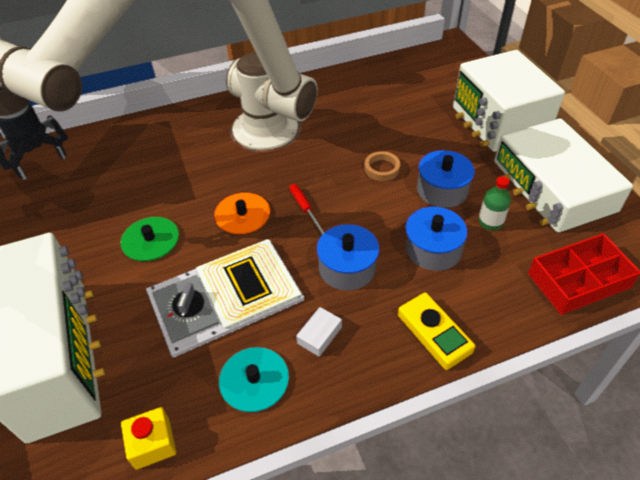

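The top view shows blue lids on tubs at about (228,215), (315,224) and (178,287). The pad is at (409,239) and the dial at (466,232). The loose turquoise (428,148), orange (391,330) and green (487,330) lids are the look-alikes, and I'll leave them alone. The block is at (366,168), the tape at (228,340), the screwdriver at (328,310) and the bottle at (155,225).

```bash
cat > h.py <<'E'
import cv2,numpy as np
from bench import *
from scipy.spatial.transform import Rotation as R
def cam(n,s=None):
    m=camera_model(n);K=m["K"]
    if n=="wrist":
        H=m["hand_eye"];Rt=R.from_quat(s["ee_rot"]).as_matrix()
        return K,Rt@H[:3,:3],Rt@H[:3,3]+s["position"]
    Rc=cv2.Rodrigues(m["rvec"])[0]
    return K,Rc.T,-Rc.T@m["tvec"]
def ray(c,uv,z):
    K,Rw,o=c;uv=np.atleast_2d(np.float64(uv))
    d=(Rw@np.linalg.inv(K)@np.c_[uv,np.ones(len(uv))].T).T
    return o+d*((z-o[2])/d[:,2])[:,None]
def proj(c,P):
    K,Rw,o=c;p=K@(Rw.T@(np.float64(P)-o));return p[:2]/p[2]
def cnts(mask,amin,amax=1e9):
    c,_=cv2.findContours(mask,cv2.RETR_EXTERNAL,cv2.CHAIN_APPROX_NONE)
    return [k[:,0,:] for k in c if amin<cv2.contourArea(k)<amax]
def togo(s,target,yaw=None):
    """shift in tool axes (m) to world target mm; tool y-axis direction"""
    Rt=R.from_quat(s["ee_rot"]).as_matrix()
    return np.round(Rt.T@(np.float64(target)-s["position"])/1000,4), Rt[:,1]
E
python3 - <<'E'
from h import *
for n in("top","scene"):
    im=cv2.imread(f"pics/{n}0.png");c=cam(n);hsv=cv2.cvtColor(im,cv2.COLOR_BGR2HSV)
    blue=cv2.inRange(hsv,(100,150,60),(125,255,255))
    for k in cnts(cv2.morphologyEx(blue,cv2.MORPH_OPEN,np.ones((5,5))),1000):
        if n=="top" or 1:
            P=ray(c,k,76)[:,:2].astype(np.float32);(x,y),r=cv2.minEnclosingCircle(P)
            e=cv2.fitEllipse(cv2.convexHull(P));print(n,"lid",k.mean(0).round(),np.round([x,y,r],1),np.round(e,1) if 0 else [np.round(q,1) for q in e])
            # knob
            m=np.zeros(blue.shape,np.uint8);cv2.drawContours(m,[cv2.convexHull(k)],-1,255,-1)
            for q in cnts(cv2.inRange(hsv,(0,0,0),(180,255,60))&m,20):print("  dark",q.mean(0).round(1),ray(c,q.mean(0),98+6).round(1))
    yel=cv2.inRange(hsv,(18,120,90),(36,255,255))
    roi=np.zeros_like(yel)
    if n=="top":roi[205:275,385:435]=255
    else: roi[250:310,220:275]=255
    for k in cnts(cv2.morphologyEx(yel&roi,cv2.MORPH_CLOSE,np.ones((3,3))),300):
        P=ray(c,k,25)[:,:2].astype(np.float32);print(n,"frame",cv2.minAreaRect(P))
im=cv2.imread("pics/top0.png");cv2.imwrite("pics/dial.png",cv2.resize(im[185:290,360:505],None,fx=5,fy=5,interpolation=cv2.INTER_CUBIC))
E
```

```text
top lid [176. 287.] [443.  370.7  72.5] [array([442.9, 370.5]), array([143.2, 144.2]), np.float64(0.1)]
  dark [174.  286.6] [[442.6 369.  104. ]]
top lid [314. 225.] [593.1  23.3  72.1] [array([593. ,  23.5]), array([142.6, 143.1]), np.float64(131.3)]
  dark [314.3 223.8] [[592.  23. 104.]]
top lid [227. 215.] [619.6 242.8  72.8] [array([620.1, 243.1]), array([143., 144.]), np.float64(140.2)]
  dark [225.7 214.3] [[619.1 241.8 104. ]]
top frame ((556.6262817382812, -219.0604248046875), (115.3001708984375, 61.755470275878906), 5.861664295196533)
scene lid [348. 248.] [594.4  22.9  74.1] [array([594.6,  23. ]), array([145.3, 147. ]), np.float64(59.5)]
  dark [347.5 241.9] [[600.1  20.6 104. ]]
scene lid [436. 229.] [621.5 243.1  74.9] [array([621.4, 242.9]), array([145.1, 149. ]), np.float64(42.1)]
  dark [437.  223.4] [[627.9 238.1 104. ]]
scene lid [446. 169.] [444.4 369.8  75.2] [array([444.3, 369.7]), array([144.5, 149.5]), np.float64(57.8)]
  dark [447. 163.] [[451.4 364.4 104. ]]
scene lid [117.  77.] [-338.7 -380.8  116.8] [array([-337.8, -380.9]), array([114.6, 266.1]), np.float64(0.4)]
scene frame ((554.9832153320312, -217.79046630859375), (119.3295669555664, 63.96686935424805), 5.7932844161987305)
```

View pics/dial.png

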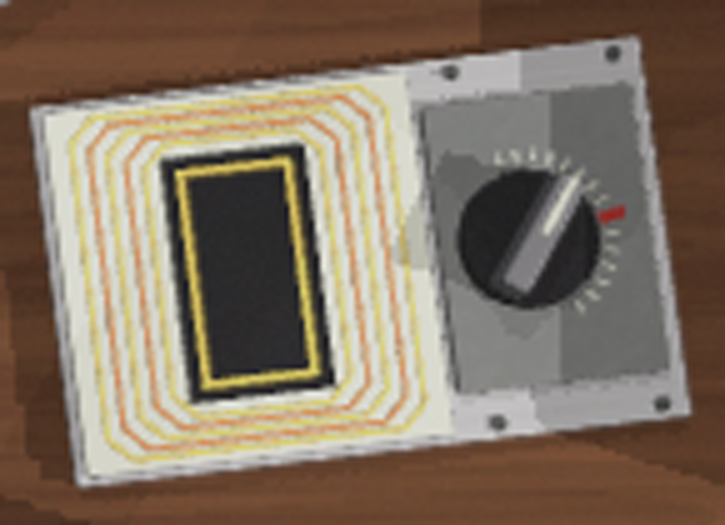

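The pointer is at about 0.6 rad, with the red mark clockwise of it. The measured lid diameters and the frame size match the description. I'm starting with tub A at (593,23).

```bash
python3 -m handwheel '[[-0.557,0.419,0.03,0,0,0,1],[-0.557,0.419,0.03,0,0,0,1],[-0.557,0.419,0.03,0,0,0,1],[-0.557,0.419,0.03,0,0,0,1],[-0.557,0.419,0.03,0,0,0,1],[-0.557,0.419,0.03,0,0,0,1],[-0.557,0.419,0.03,0,0,0,1],[-0.557,0.419,0.03,0,0,0,1],[-0.557,0.419,0.05,0,0,0,1],[-0.557,0.419,0.05,0,0,0,1]]'; python3 - <<'E'
from h import *
s=read_state();im,d=get_image("wrist");cv2.imwrite("pics/w1.png",im)
print(s["clock"],s["position"],s["joints"].round(3),togo(s,[593.3,23.3,150]))
E
```

```text
clock: 1.35
position: [556.6, -38.1, 166.7]
ee_rot: [-0.196, 0.981, 0.0, -0.0]
contact_force: [1.6, -0.7, 0.0]
gripper_width: 85.4
grasp_force: 0.0
1.35 [556.56175907 -38.05579586 166.69792263] [ 0.222  0.304 -0.218 -0.    -1.049 -1.399] (array([-0.0575,  0.0425,  0.0167]), array([-3.83961525e-01,  9.23349091e-01,  6.27042159e-05]))
```

```bash
python3 -m handwheel '[[-0.0575,0.0425,0.017,0,0,0,1],[-0.0575,0.0425,0.017,0,0,0,1],[-0.0575,0.0425,0.017,0,0,0,1]]'; python3 - <<'E'
from h import *
s=read_state();im,d=get_image("wrist");cv2.imwrite("pics/w2.png",im);c=cam("wrist",s)
print(s["clock"],s["position"],proj(c,[593.3,23.3,112]))
hsv=cv2.cvtColor(im,cv2.COLOR_BGR2HSV)
k=max(cnts(cv2.inRange(hsv,(100,130,40),(128,255,255)),1000),key=len)
print("rim",cv2.minEnclosingCircle(ray(c,k,76)[:,:2].astype(np.float32)))
E
```

```text
clock: 1.78
position: [592.4, 21.6, 149.2]
ee_rot: [-0.196, 0.981, -0.0, -0.001]
contact_force: [-0.3, -0.9, 1.0]
gripper_width: 85.0
grasp_force: 0.0
1.775 [592.38328277  21.56300863 149.15713305] [327.98854316 260.87478395]
rim ((592.2333374023438, 24.324316024780273), 72.59954833984375)
```

View pics/w2.png

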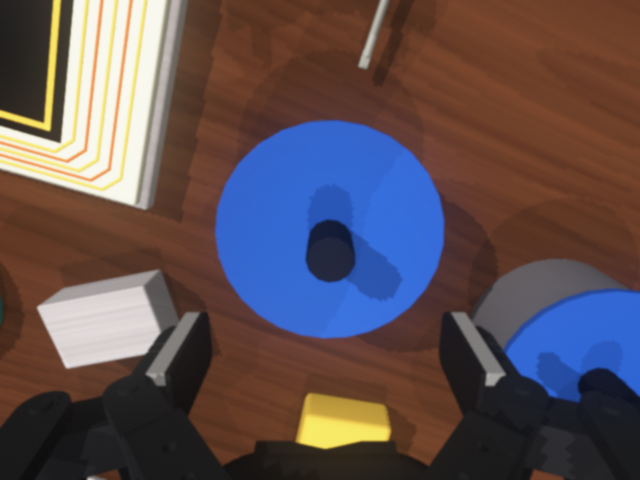

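The wrist view shows the blue lid with its knob top at (330,260); the calibration predicted (328,261). Descending to grip.

```bash
python3 -m handwheel '[[-0.001,0.0015,0.04,0,0,0,1],[-0.001,0.0015,0.067,0,0,0,1],[-0.001,0.0015,0.067,0,0,0,0],[-0.001,0.0015,0.067,0,0,0,-1],[-0.001,0.0015,0.067,0,0,0,-1],[-0.001,0.0015,0.067,0,0,0,-1],[-0.001,0.0015,0.067,0,0,0,-1]]'
```

```text
clock: 2.7
position: [594.1, 23.1, 85.3]
ee_rot: [-0.196, 0.981, -0.0, 0.002]
contact_force: [-1.3, -0.5, 4.9]
gripper_width: 22.3
grasp_force: 58.5
```

```bash
python3 -m handwheel '[[0,0,-0.02,0,0,0,-1],[0,0,-0.045,0,0,0,-1],[0.04,0.07,-0.045,0,0,0,-1],[0.07,0.12,-0.045,0,0,0,-1],[0.103,0.18,-0.045,0,0,0,-1],[0.103,0.18,-0.045,0,0,0,-1]]'; python3 - <<'E'
from h import *
s=read_state();im,d=get_image("top");c=cam("top");cv2.imwrite("pics/t1.png",im)
u,v=proj(c,[593.5,23.2,30]).astype(int);print(u,v,s["position"])
cv2.imwrite("pics/t1c.png",cv2.resize(im[150:330,150:390],None,fx=3,fy=3))
E
```

```text
clock: 3.45
position: [426.5, 150.9, 128.6]
ee_rot: [-0.197, 0.98, 0.0, 0.0]
contact_force: [1.2, -0.7, -0.9]
gripper_width: 22.4
grasp_force: 59.0
314 226 [426.49089795 150.853194   128.59663252]
```

View pics/t1c.png

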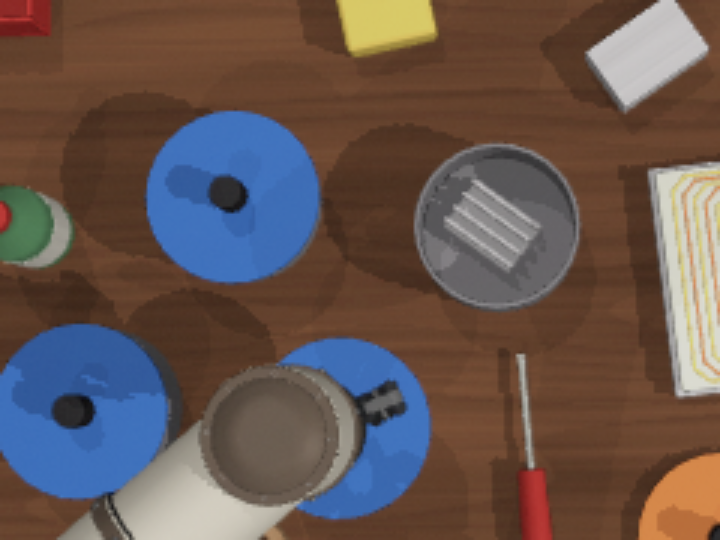

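Tub A, in the crop at (497,225), holds a silver finned heat sink, so it's not the core. The lid goes back on, then I move on to tub B.

```bash
python3 -m handwheel '[[-0.05,-0.09,0,0,0,0,-1],[-0.103,-0.18,0,0,0,0,-1],[-0.103,-0.18,0,0,0,0,-1],[-0.103,-0.18,0.0,0,0,0,-1],[-0.103,-0.18,0.03,0,0,0,-1],[-0.103,-0.18,0.044,0,0,0,-1],[-0.103,-0.18,0.044,0,0,0,-1]]'; python3 -m handwheel '[[0,0,0,0,0,0,0],[0,0,0,0,0,0,1],[0,0,0,0,0,0,1],[0,0,-0.03,0,0,0,1],[0,0,-0.07,0,0,0,1],[0,0,-0.07,0,0,0,1]]'
```

```text
clock: 4.38
position: [592.9, 22.9, 83.6]
ee_rot: [-0.196, 0.981, -0.0, -0.001]
contact_force: [-0.1, 0.8, -0.2]
gripper_width: 22.5
grasp_force: 98.7
clock: 5.12
position: [595.6, 23.6, 158.2]
ee_rot: [-0.196, 0.981, -0.0, 0.004]
contact_force: [0.4, -0.5, -0.4]
gripper_width: 85.2
grasp_force: 0.0
```

```bash
python3 -m handwheel '[[-0.109,0.193,0,0,0,0,1],[-0.109,0.193,0,0,0,0,1],[-0.109,0.193,0,0,0,0,1],[-0.109,0.193,0,0,0,0,1],[-0.109,0.193,0,0,0,0,1],[-0.109,0.193,0,0,0,0,1]]'; python3 - <<'E'
from h import *
s=read_state();im,d=get_image("top");c=cam("top")
hsv=cv2.cvtColor(im,cv2.COLOR_BGR2HSV)
for k in cnts(cv2.morphologyEx(cv2.inRange(hsv,(100,150,60),(125,255,255)),cv2.MORPH_OPEN,np.ones((5,5))),1500):print(cv2.minEnclosingCircle(ray(c,k,76)[:,:2].astype(np.float32)))
print(s["position"],togo(s,[620.5,243,82]))
E
```

```text
clock: 5.88
position: [619.2, 242.5, 153.4]
ee_rot: [-0.196, 0.981, -0.0, -0.001]
contact_force: [0.4, 0.6, -0.3]
gripper_width: 85.2
grasp_force: 0.0
((591.546142578125, 21.447528839111328), 72.184814453125)
[619.19241718 242.50434532 153.3506334 ] (array([-0.0015, -0.    ,  0.0713]), array([-3.83613805e-01,  9.23493593e-01, -1.81781009e-04]))
```

Lid A is back within about 2 mm. Next I grip B, carry the lid aside and look.

```bash
python3 -m handwheel '[[-0.0015,0,0.04,0,0,0,1],[-0.0015,0,0.071,0,0,0,1],[-0.0015,0,0.071,0,0,0,0],[-0.0015,0,0.071,0,0,0,-1],[-0.0015,0,0.071,0,0,0,-1],[-0.0015,0,0.071,0,0,0,-1],[-0.0015,0,0.071,0,0,0,-1]]'; python3 -m handwheel '[[0,0,-0.02,0,0,0,-1],[0,0,-0.045,0,0,0,-1],[0.06,-0.004,-0.045,0,0,0,-1],[0.12,-0.008,-0.045,0,0,0,-1],[0.17,-0.01,-0.045,0,0,0,-1],[0.212,-0.013,-0.045,0,0,0,-1],[0.212,-0.013,-0.045,0,0,0,-1]]'; python3 - <<'E'
from h import *
s=read_state();im,d=get_image("top");c=cam("top");cv2.imwrite("pics/t2.png",im)
print(s["position"],s["gripper_width"],proj(c,[620.5,243,50]))
cv2.imwrite("pics/t2c.png",cv2.resize(im[150:330,150:390],None,fx=3,fy=3))
E
```

```text
clock: 6.8
position: [623.7, 244.7, 87.3]
ee_rot: [-0.196, 0.981, 0.001, 0.004]
contact_force: [0.1, 0.6, 8.5]
gripper_width: 0.5
grasp_force: 4.3
clock: 7.68
position: [428.1, 149.0, 129.0]
ee_rot: [-0.196, 0.981, 0.0, 0.0]
contact_force: [0.6, -0.1, 0.3]
gripper_width: 0.0
grasp_force: 0.0
[428.06878411 148.99858624 128.99754639] 0.031113714409449572 [228.86064664 216.19092109]
```

View pics/t2c.png

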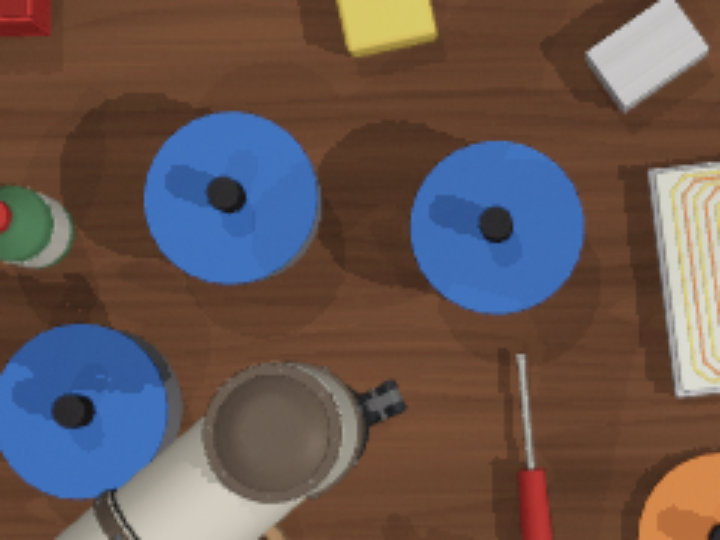

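The grip on B missed: the width went to 0 and the lid is still on. Before retrying I'll check the gripper geometry from the wrist view and from lid A's earlier carried position.

```bash
python3 - <<'E'
from h import *
c=cam("top");print("carried lid A centre if z=118..124",ray(c,[263.3,292.7],118),"tcp was 426.5,150.9")
s=read_state();im,d=get_image("wrist");cv2.imwrite("pics/w3.png",im);m=camera_model("wrist");H=m["hand_eye"];K=m["K"]
print("TCP px",proj(cam("wrist",s),s["position"]))
for v in range(230,480,20):
    z=d[v,326]
    p=H[:3,:3]@(np.linalg.inv(K)@[326,v,1]*z)+H[:3,3];print(v,z.round(1),p.round(1),im[v,326])
E
```

```text
carried lid A centre if z=118..124 [[425.02392093 148.37005914 118.        ]] tcp was 426.5,150.9
TCP px [325.90918806 288.42098518]
230 312.5 [-14.    0.4 130.9] [ 62  97 160]
250 318.3 [-30.9   0.4 131.3] [ 69 106 175]
270 322.1 [-47.5   0.4 129.8] [ 67 101 166]
290 328.4 [-65.6   0.4 130.3] [ 60  88 147]
310 142.5 [ 11.2  -0.1 -40. ] [42 45 54]
330 130.0 [ 11.2  -0.1 -53.1] [42 45 51]
350 122.6 [  9.5  -0.1 -61.6] [63 65 70]
370 124.4 [  2.5  -0.1 -61.9] [49 50 53]
390 127.8 [ -5.7  -0.1 -61.2] [47 48 50]
410 312.0 [-146.9    0.2   85.7] [135 131 136]
430 284.8 [-1.404e+02  1.000e-01  5.920e+01] [188 100  63]
450 86.2 [ 10.6  -0.2 -99.6] [45 34 31]
470 81.1 [  11.    -0.3 -104.8] [33 30 28]
```

View pics/w3.png

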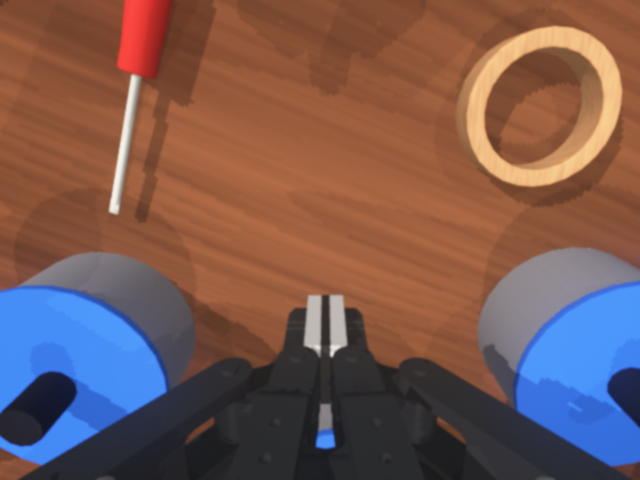

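In that view the shut fingertips end at (326,295), about 28 mm behind the nominal TCP. The real tips are therefore about 28 mm higher than reported. That explains both grips: the first caught only the knob's top edge, the second slid over it. From here I command grasps 28 mm lower.

```bash
python3 -m handwheel '[[-0.06,0.004,0,0,0,0,1],[-0.12,0.008,0,0,0,0,1],[-0.214,0.013,0,0,0,0,1],[-0.214,0.013,0,0,0,0,1],[-0.214,0.013,0,0,0,0,1],[-0.214,0.013,0,0,0,0,1],[-0.214,0.013,0.04,0,0,0,1],[-0.214,0.013,0.075,0,0,0,1],[-0.214,0.013,0.075,0,0,0,1]]';  python3 -m handwheel '[[0,0,0,0,0,0,0],[0,0,0,0,0,0,-1],[0,0,0,0,0,0,-1],[0,0,0,0,0,0,-1],[0,0,0,0,0,0,-1]]'
```

```text
clock: 8.9
position: [620.5, 243.0, 50.6]
ee_rot: [-0.196, 0.981, -0.001, -0.003]
contact_force: [0.2, -0.2, 0.6]
gripper_width: 85.1
grasp_force: 0.0
clock: 9.52
position: [623.8, 245.1, 54.8]
ee_rot: [-0.196, 0.981, 0.0, 0.001]
contact_force: [-2.0, 1.5, 6.1]
gripper_width: 26.6
grasp_force: 59.2
```

```bash
python3 -m handwheel '[[0,0,-0.02,0,0,0,-1],[0,0,-0.045,0,0,0,-1],[0.06,-0.004,-0.045,0,0,0,-1],[0.12,-0.008,-0.045,0,0,0,-1],[0.17,-0.01,-0.045,0,0,0,-1],[0.212,-0.013,-0.045,0,0,0,-1],[0.212,-0.013,-0.045,0,0,0,-1]]'; python3 - <<'E'
from h import *
s=read_state();im,d=get_image("top");c=cam("top");cv2.imwrite("pics/t3.png",im)
print(s["position"],s["gripper_width"])
cv2.imwrite("pics/t3c.png",cv2.resize(im[150:330,150:390],None,fx=3,fy=3))
E
```

```text
clock: 10.4
position: [428.8, 148.9, 97.7]
ee_rot: [-0.195, 0.981, -0.0, -0.002]
contact_force: [0.6, -0.2, -1.8]
gripper_width: 26.1
grasp_force: 59.9
[428.75662811 148.86351856  97.67434924] 26.09085134928817
```

View pics/t3c.png

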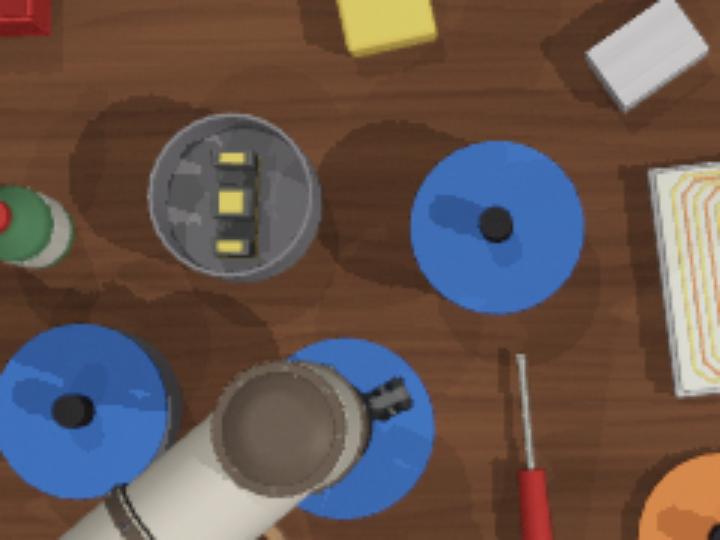

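The crop shows the E-core with its three yellow leg tops at (235,158), (232,202) and (235,247), inside tub B. It's the only part with yellow leg tops and stripe on dark ferrite. Putting the lid on the bench and measuring the core.

```bash
python3 -m handwheel '[[0,0,0.04,0,0,0,-1],[0,0,0.08,0,0,0,-1],[0,0,0.1,0,0,0,-1],[0,0,0.107,0,0,0,-1],[0,0,0.107,0,0,0,-1]]'; python3 -m handwheel '[[0,0,0,0,0,0,0],[0,0,0,0,0,0,1],[0,0,0,0,0,0,1],[0,0,0,0,0,0,1],[0,0,-0.06,0,0,0,1],[0,0,-0.12,0,0,0,1],[0,0,-0.12,0,0,0,1]]'; python3 - <<'E'
from h import *
s=read_state();c=cam("top");im=cv2.imread("pics/t3.png");hsv=cv2.cvtColor(im,cv2.COLOR_BGR2HSV)
y=cv2.inRange(hsv,(20,90,90),(36,255,255));roi=np.zeros_like(y);roi[185:245,198:258]=255
pts=[]
for k in cnts(y&roi,5):
    m=k.astype(np.float32);r=cv2.minAreaRect(m);p=ray(c,r[0],50)[0];pts.append(p);print(r,p.round(1))
pts=np.array(pts);v=pts[np.argmax(pts[:,0])]-pts[np.argmin(pts[:,0])]
print("mean",pts.mean(0),"yaw deg",np.degrees(np.arctan2(v[1],v[0])),"len",np.linalg.norm(v))
print(s["position"],s["joints"].round(2),s["clock"])
E
```

```text
clock: 11.08
position: [433.3, 151.7, -8.7]
ee_rot: [-0.196, 0.981, 0.0, 0.0]
contact_force: [-0.0, 0.9, -0.7]
gripper_width: 26.6
grasp_force: 59.9
clock: 11.95
position: [435.2, 153.2, 115.9]
ee_rot: [-0.196, 0.981, 0.002, 0.005]
contact_force: [-0.3, 0.2, -0.1]
gripper_width: 85.5
grasp_force: 0.0
((226.0, 231.5), (3.0, 8.0), 90.0) [581.2 250.4  50. ]
((226.5, 217.0), (6.0, 7.0), 90.0) [618.5 249.1  50. ]
((227.0, 202.5), (3.0, 8.0), 90.0) [655.9 247.7  50. ]
mean [618.55900258 249.06331506  50.        ] yaw deg -2.0276760018613826 len 74.7390140011532
[435.1890739  153.17679774 115.88208297] [ 0.69  0.2  -0.52  0.   -0.84 -1.87] 11.95
```

```bash
python3 -m handwheel '[[-0.05,0.005,0,0,0,0.1,1],[-0.1,0.01,0,0,0,0.25,1],[-0.15,0.015,0,0,0,0.35,1],[-0.212,0.02,0,0,0,0.428,1],[-0.212,0.02,0,0,0,0.428,1],[-0.212,0.02,0,0,0,0.428,1],[-0.212,0.02,0,0,0,0.428,1]]'; python3 - <<'E'
from h import *
s=read_state();im,d=get_image("wrist");c=cam("wrist",s);cv2.imwrite("pics/w4.png",im)
hsv=cv2.cvtColor(im,cv2.COLOR_BGR2HSV);y=cv2.inRange(hsv,(20,90,70),(36,255,255))
for k in cnts(y,60):
    r=cv2.minAreaRect(k.astype(np.float32));print(np.round(r[0]),np.round(r[1]),ray(c,r[0],50)[0].round(1),d[int(r[0][1]),int(r[0][0])])
Rt=R.from_quat(s["ee_rot"]).as_matrix();print(s["position"],np.degrees(np.arctan2(Rt[1,1],Rt[0,1])),"px pred",proj(c,[618.6,249.1,50]))
# tub rim from top
im,d=get_image("top")
hsv=cv2.cvtColor(im,cv2.COLOR_BGR2HSV);b=cv2.inRange(hsv,(100,150,60),(125,255,255));ct=cam("top")
for k in cnts(b,800):print("blue",k.mean(0).round(),cv2.minEnclosingCircle(ray(ct,k,12)[:,:2].astype(np.float32)))
E
```

```text
clock: 12.82
position: [619.2, 250.2, 111.2]
ee_rot: [0.017, 1.0, -0.0, -0.0]
contact_force: [0.2, -0.2, -0.2]
gripper_width: 85.3
grasp_force: 0.0
[209. 424.] [89. 37.] [753.3 162.2  50. ] 307.133
[326. 298.] [12. 33.] [656.  248.9  50. ] 254.21858
[326. 242.] [29. 35.] [618.1 250.2  50. ] 241.88089
[325. 180.] [15. 36.] [580.3 251.2  50. ] 231.49945
[325. 158.] [ 3. 52.] [568.4 251.6  50. ] 261.30652
[619.15360912 250.24434476 111.24469915] 88.05348156752386 px pred [323.7351605  242.40264416]
blue [268. 290.] ((430.72393798828125, 148.9242706298828), 72.06757354736328)
blue [185. 281.] ((444.431640625, 385.0144348144531), 75.11299133300781)
blue [315. 225.] ((597.7130126953125, 23.031049728393555), 75.26195526123047)
```

View pics/w4.png

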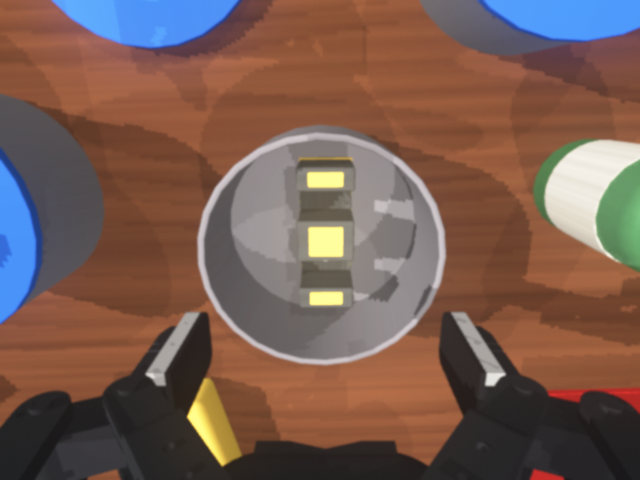

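The wrist view shows the core's leg tops at (325,180), (326,242) and (326,298). Its yaw is −1.8° and the tool is aligned to match. I'll partly close the jaw to clear the tub wall, then go down.

```bash
python3 -m handwheel '[[0.001,0,0.03,0,0,0,0.4],[0.001,0,0.06,0,0,0,0.4],[0.001,0,0.08,0,0,0,0.4],[0.001,0,0.1,0,0,0,0.4],[0.001,0,0.115,0,0,0,0.4],[0.001,0,0.124,0,0,0,0.4],[0.001,0,0.124,0,0,0,0.4]]';  python3 -m handwheel '[[0,0,0,0,0,0,0],[0,0,0,0,0,0,-0.2],[0,0,0,0,0,0,-0.5],[0,0,0,0,0,0,-1],[0,0,0,0,0,0,-1]]'
```

```text
clock: 13.8
position: [618.6, 250.1, -13.4]
ee_rot: [0.017, 1.0, -0.001, -0.001]
contact_force: [0.1, -3.3, -0.4]
gripper_width: 60.0
grasp_force: 0.0
clock: 14.42
position: [620.0, 251.3, -11.8]
ee_rot: [0.017, 1.0, 0.0, 0.001]
contact_force: [-0.5, -0.8, 5.4]
gripper_width: 33.1
grasp_force: 60.8
```

Holding the core at 33 mm. Lifting clear of lid A's knob and carrying it to the pad.

```bash
python3 -m handwheel '[[0,0,-0.015,0,0,0,-1],[0,0,-0.04,0,0,0,-1],[0,0,-0.08,0,0,0,-1],[0,0,-0.12,0,0,0,-1],[0,0,-0.15,0,0,0,-1]]';  python3 -m handwheel '[[0.003,-0.03,0,0,0,0,-1],[0.008,-0.08,0,0,0,-0.03,-1],[0.013,-0.135,0,0,0,-0.06,-1],[0.018,-0.19,0,0,0,-0.09,-1],[0.024,-0.245,0,0,0,-0.12,-1],[0.03,-0.3,0,0,0,-0.135,-1],[0.035,-0.355,0,0,0,-0.135,-1],[0.04,-0.41,0,0,0,-0.135,-1],[0.044,-0.45,0,0,0,-0.135,-1],[0.046,-0.47,0,0,0,-0.135,-1]]'; python3 -m handwheel '[[0,0,0.03,0,0,0,-1],[0,0,0.06,0,0,0,-1],[0,0,0.08,0,0,0,-1],[0,0,0.08,0,0,0,-1]]'; python3 - <<'E'
from h import *
s=read_state();im,d=get_image("wrist");c=cam("wrist",s);cv2.imwrite("pics/w5.png",im)
hsv=cv2.cvtColor(im,cv2.COLOR_BGR2HSV);y=cv2.inRange(hsv,(20,90,70),(36,255,255))
Rt=R.from_quat(s["ee_rot"]).as_matrix();print(s["position"],s["gripper_width"],np.degrees(np.arctan2(Rt[1,1],Rt[0,1])))
H=camera_model("wrist")["hand_eye"]
for k in cnts(y,40):
    r=cv2.minAreaRect(k.astype(np.float32));z=d[int(r[0][1]),int(r[0][0])]
    p=H[:3,:3]@(np.linalg.inv(c[0])@[*r[0],1]*z)+H[:3,3]
    print(np.round(r[0]),np.round(r[1]),z,"tool",p.round(1),"world",(Rt@p+s["position"]).round(1))
E
```

```text
clock: 15.05
position: [619.2, 251.2, 138.8]
ee_rot: [0.017, 1.0, 0.001, 0.0]
contact_force: [-0.1, -0.1, -2.5]
gripper_width: 33.2
grasp_force: 60.0
clock: 16.3
position: [556.3, -218.8, 136.7]
ee_rot: [-0.049, 0.999, 0.0, -0.0]
contact_force: [0.4, 0.7, -3.0]
gripper_width: 33.2
grasp_force: 60.3
clock: 16.8
position: [555.9, -216.3, 55.2]
ee_rot: [-0.051, 0.999, 0.001, -0.002]
contact_force: [-0.3, 0.5, -2.4]
gripper_width: 33.3
grasp_force: 60.2
[ 555.88094797 -216.34323912   55.24858978] 33.29736881905961 95.79436425086398
[326. 370.] [51. 67.] 124.70897 tool [  2.1  -0.3 -61.8] world [ 554.1 -216.9  117. ]
[374. 287.] [18.  9.] 216.75389 tool [-14.   26.4  29.9] world [ 567.  -188.6   25.3]
[271. 286.] [19. 10.] 216.86913 tool [-13.7 -29.7  30.2] world [ 572.4 -244.5   25. ]
[325. 258.] [28. 74.] 112.93392 tool [ 39.7  -0.4 -61.5] world [ 516.7 -220.8  117. ]
[322. 194.] [ 81. 125.] 201.28946 tool [37.  -1.6 30.8] world [ 519.1 -221.6   24.7]
[326. 219.] [200. 193.] 125.442924 tool [ 46.6  -0.1 -46. ] world [ 509.8 -221.2  101.5]
[322. 234.] [263. 270.] 112.48808 tool [ 46.1  -1.2 -59.9] world [ 510.4 -222.3  115.3]
[322. 222.] [281. 350.] 122.14317 tool [ 46.5  -1.3 -49.5] world [ 510.  -222.4  105. ]
```

View pics/w5.png

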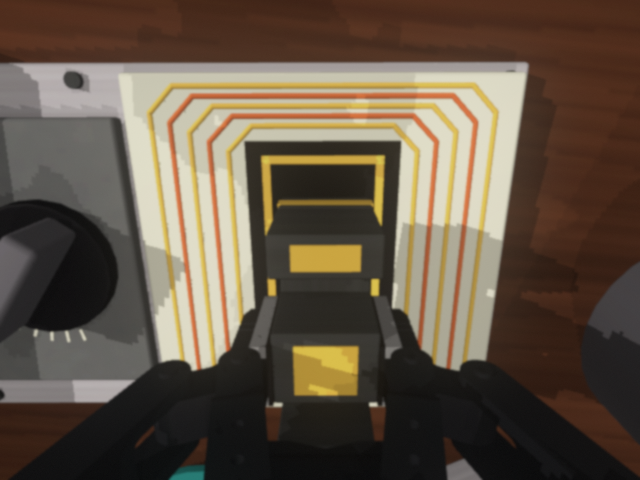

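The held core sits over the frame. Middle leg top is at (326,370), and the frame strips at (271,286) and (374,287) put the core about 3 mm off centre. I'll correct that and lower it.

```bash
python3 -m handwheel '[[-0.0025,-0.0013,0.015,0,0,0,-1],[-0.0025,-0.0013,0.03,0,0,0,-1],[-0.0025,-0.0013,0.038,0,0,0,-1],[-0.0025,-0.0013,0.043,0,0,0,-1],[-0.0025,-0.0013,0.0445,0,0,0,-1],[-0.0025,-0.0013,0.0445,0,0,0,-1],[-0.0025,-0.0013,0.0445,0,0,0,-1]]'
```

```text
clock: 17.73
position: [560.2, -218.3, 13.0]
ee_rot: [-0.05, 0.999, -0.0, 0.0]
contact_force: [-0.1, 0.2, -2.6]
gripper_width: 33.4
grasp_force: 60.2
```

```bash
python3 -m handwheel '[[0,0,0.0015,0,0,0,-1],[0,0,0.0015,0,0,0,-1]]'; python3 -m handwheel '[[0,0,0.0015,0,0,0,-1],[0,0,0.0015,0,0,0,-1]]'
```

```text
clock: 17.98
position: [559.8, -218.3, 11.1]
ee_rot: [-0.05, 0.999, 0.0, -0.0]
contact_force: [-0.4, 0.7, -2.0]
gripper_width: 33.3
grasp_force: 60.2
clock: 18.23
position: [559.7, -218.2, 9.4]
ee_rot: [-0.05, 0.999, 0.0, -0.0]
contact_force: [-0.2, 0.2, -2.4]
gripper_width: 33.4
grasp_force: 60.2
```

```bash
python3 -m handwheel '[[0,0,0.0015,0,0,0,-1],[0,0,0.0015,0,0,0,-1]]'; python3 -m handwheel '[[0,0,0.001,0,0,0,-1],[0,0,0.001,0,0,0,-1]]'
```

```text
clock: 18.48
position: [559.9, -218.3, 9.2]
ee_rot: [-0.051, 0.999, -0.0, 0.0]
contact_force: [-3.1, 1.6, 4.4]
gripper_width: 33.2
grasp_force: 61.1
clock: 18.73
position: [559.9, -218.3, 9.2]
ee_rot: [-0.051, 0.999, -0.0, 0.0]
contact_force: [-3.9, 2.4, 9.9]
gripper_width: 33.3
grasp_force: 62.1
```

Contact at z 9.2, as predicted. Backing off 2 mm, releasing and retreating.

```bash
python3 -m handwheel '[[0,0,-0.002,0,0,0,-1],[0,0,-0.002,0,0,0,0],[0,0,-0.002,0,0,0,0.4],[0,0,-0.002,0,0,0,0.4],[0,0,-0.03,0,0,0,0.4],[0,0,-0.08,0,0,0,0.4],[0,0,-0.12,0,0,0,0.6],[0,0,-0.12,0,0,0,0.6]]'; python3 - <<'E'
from h import *
s=read_state();im,d=get_image("wrist");c=cam("wrist",s);cv2.imwrite("pics/w6.png",im)
hsv=cv2.cvtColor(im,cv2.COLOR_BGR2HSV);y=cv2.inRange(hsv,(20,90,70),(36,255,255))
Rt=R.from_quat(s["ee_rot"]).as_matrix();H=camera_model("wrist")["hand_eye"];print(s["position"])
for k in cnts(y,40):
    r=cv2.minAreaRect(k.astype(np.float32));z=d[int(r[0][1]),int(r[0][0])]
    p=H[:3,:3]@(np.linalg.inv(c[0])@[*r[0],1]*z)+H[:3,3]
    print(np.round(r[0]),np.round(r[1]),"world",(Rt@p+s["position"]).round(1))
    q=ray(c,k,25)[:,:2].astype(np.float32);print("   rect z25",[np.round(v,1) for v in cv2.minAreaRect(q)])
im,d=get_image("top");cv2.imwrite("pics/t4.png",im)
a=im[185:290,360:505];a=cv2.resize(a,None,fx=4,fy=4,interpolation=cv2.INTER_CUBIC)
w=cv2.imread("pics/w6.png");b=cv2.resize(w[:, :],(560,420));cv2.imwrite("pics/both.png",np.vstack([cv2.resize(a,(0,0),fx=.4,fy=.4),np.zeros((0,232,3),np.uint8)]) if 0 else b)
E
```

```text
clock: 19.73
position: [562.5, -218.8, 131.2]
ee_rot: [-0.051, 0.999, -0.001, 0.004]
contact_force: [-0.4, -0.0, -1.5]
gripper_width: 67.7
grasp_force: 0.0
[ 562.45899177 -218.81350935  131.20078769]
[ 10. 446.] [24. 21.] world [ 810.1 -484.7   13.6]
   rect z25 [array([ 793.8, -479.9]), array([14.7, 35.9]), np.float64(51.0)]
[325. 322.] [180.   4.] world [ 644.7 -211.2   24.7]
   rect z25 [array([ 644.5, -211.2]), array([  3.5, 140. ]), np.float64(5.1)]
[328. 202.] [222. 199.] world [ 545.  -218.8   39.5]
   rect z25 [array([ 556.2, -217.6]), array([161.2, 129.8]), np.float64(5.8)]
[328. 189.] [257. 229.] world [ 536.5 -219.7   40.2]
   rect z25 [array([ 547.6, -218.6]), array([162.8, 165.7]), np.float64(5.8)]
```

View pics/both.png

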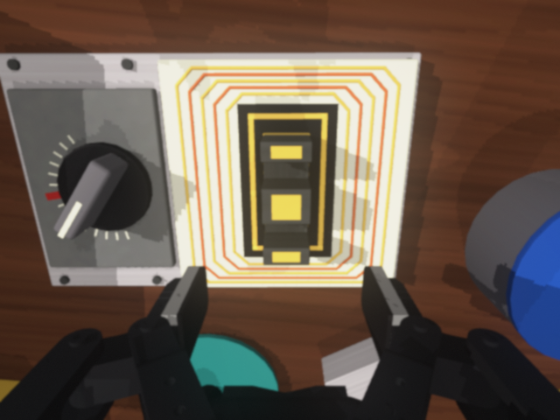

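(That was one picture over the allowance; from here on I'll use numbers only.) The core stands inside the frame, with its middle leg at (286,207) in the scaled picture. Now I'll measure its offset and the dial bar.

```bash
cat > dial.py <<'E'
from h import *
def pointer(im,c,ctr,rad=40):
    # white pointer pixels near the axis on the bar top (z=67)
    px=proj(c,[*ctr,67]);hsv=cv2.cvtColor(im,cv2.COLOR_BGR2HSV)
    w=cv2.inRange(hsv,(0,0,195),(180,60,255))
    v,u=np.nonzero(w);P=ray(c,np.c_[u,v],67)[:,:2];k=np.linalg.norm(P-ctr,axis=1)<rad
    return P[k]
E
python3 - <<'E'
from dial import *
s=read_state();im=cv2.imread("pics/w6.png");c=cam("wrist",s);S=640/560
for q in ([286,152],[286,207],[286,257]):print("leg",ray(c,np.array(q)*S,71)[0].round(1))
t=ray(c,np.array([288,116.])*S,25)[0];l=ray(c,np.array([252,185.])*S,25)[0];r=ray(c,np.array([325,185.])*S,25)[0]
a=np.radians(5.83);ex=np.array([np.cos(a),np.sin(a),0]);ey=np.array([-ex[1],ex[0],0])
cen=ex*((t@ex)+55.5)+ey*((l+r)@ey/2);print("pad",cen.round(1),np.linalg.norm(l-r))
ctr=cen+ey*-145;print("dial ctr",ctr[:2].round(1))
for n,i,cc in (("wrist",im,c),("top",cv2.imread("pics/t4.png"),cam("top")),("top0",cv2.imread("pics/top0.png"),cam("top"))):
    P=pointer(i,cc,ctr[:2]);
    if len(P):
        m=P.mean(0);v=m-ctr[:2];print(n,len(P),m.round(1),"dial angle",a-np.arctan2(v[1],v[0]),np.linalg.norm(v), np.ptp(P,0))
b=ray(c,np.array([[112,160.],[66,235.]])*S,67);v=b[1]-b[0];print("bar",b.round(1),b.mean(0),a-np.arctan2(v[1],v[0]),np.linalg.norm(v))
print(s["joints"].round(2))
E
```

```text
leg [ 516.8 -221.7   71. ]
leg [ 553.7 -218.    71. ]
leg [ 590.8 -214.2   71. ]
pad [ 553.  -215.8    0. ] 57.93840582134533
dial ctr [ 567.7 -360.1]
wrist 364 [ 580.  -362.3] dial angle 0.28180931947072185 12.422730152658655 [27.40314794 48.25761593]
top 16 [ 583.6 -370.5] dial angle 0.6868201300276361 18.965347697922244 [25.04779692 13.38768576]
top0 13 [ 585.1 -371.7] dial angle 0.6913090872549786 20.928434964375757 [22.5267231  13.30152862]
bar [[ 534.  -334.3   67. ]
 [ 590.9 -369.5   67. ]] [ 562.44724167 -351.86930602   67.        ] 0.6546286063896791 66.95923463446367
[-0.1   0.41 -0.16 -0.   -1.   -1.37]
```

```bash
python3 - <<'E'
from dial import *
ct=cam("top");print("disc",ray(ct,[466,232.6],35),"bar",ray(ct,[469,231],67), ray(ct,np.array([[515,280],[575,175]])/5+[360,185],67).round(1))
s=read_state();c=cam("wrist",s);S=640/560;print("w disc",ray(c,np.array([104,187])*S,35))
a=cv2.imread("pics/top0.png");g=cv2.cvtColor(a,cv2.COLOR_BGR2GRAY)
m=np.zeros_like(g);m[210:255,448:485]=255;k=max(cnts(cv2.inRange(g,0,60)&m,50),key=cv2.contourArea)
print("top disc fit",cv2.minEnclosingCircle(ray(ct,k,35)[:,:2].astype(np.float32)))
im=cv2.imread("pics/w6.png");g=cv2.cvtColor(im,cv2.COLOR_BGR2GRAY);m=np.zeros_like(g);m[155:275,60:180]=255
for k in cnts(cv2.inRange(g,0,50)&m,200):print("w disc fit",k.mean(0),cv2.minEnclosingCircle(ray(c,k,35)[:,:2].astype(np.float32)))
E
```

```text
disc [[ 570.37584743 -364.14957217   35.        ]] bar [[ 571.65577921 -364.48496948   67.        ]] [[ 546.7 -348.6   67. ]
 [ 599.2 -380.5   67. ]]
w disc [[ 563.53644146 -356.75061521   35.        ]]
top disc fit ((570.2723388671875, -362.09100341796875), 36.06717300415039)
w disc fit [118.97239915 207.76433121] ((563.3223876953125, -356.7836608886719), 36.112640380859375)
```

The core is within about 3 mm of the frame centre. The dial axis is at (571,−363) and its angle is about 0.65 rad. Moving over it with the fingers across the bar.

```bash
python3 -m handwheel '[[0.0,-0.05,0,0,0,0.15,1],[0.001,-0.1,0,0,0,0.3,1],[0.002,-0.145,0,0,0,0.45,1],[0.002,-0.145,0,0,0,0.6,1],[0.002,-0.145,0,0,0,0.65,1],[0.002,-0.145,0,0,0,0.65,1],[0.002,-0.145,0,0,0,0.65,1],[0.002,-0.145,0,0,0,0.65,1]]'; python3 - <<'E'
from dial import *
s=read_state();im,d=get_image("wrist");c=cam("wrist",s);cv2.imwrite("pics/w7.png",im)
Rt=R.from_quat(s["ee_rot"]).as_matrix();print(s["position"],np.degrees(np.arctan2(Rt[1,1],Rt[0,1])),s["joints"].round(2))
print(togo(s,[571,-363,11]))
g=cv2.cvtColor(im,cv2.COLOR_BGR2GRAY);u,v=proj(c,[571,-363,35]).astype(int);m=np.zeros_like(g);cv2.circle(m,(u,v),85,255,-1)
k=max(cnts(cv2.inRange(g,0,50)&m,200),key=cv2.contourArea);print(u,v,"disc",cv2.minEnclosingCircle(ray(c,k,35)[:,:2].astype(np.float32)))
# bar top via depth: points 60..72 mm high near axis
vv,uu=np.mgrid[0:480,0:640];D=d.ravel();P=(np.linalg.inv(c[0])@np.c_[uu.ravel(),vv.ravel(),np.ones(D.size)].T*D).T@c[1].T+c[2]
q=P[(D>0)&(abs(P[:,2]-67)<4)&(np.hypot(P[:,0]-571,P[:,1]+363)<45)][:,:2].astype(np.float32)
print(len(q),cv2.minAreaRect(q))
E
```

```text
clock: 20.82
position: [572.4, -362.4, 126.7]
ee_rot: [0.271, 0.963, 0.0, -0.0]
contact_force: [0.2, 0.6, -0.1]
gripper_width: 85.6
grasp_force: 0.0
[ 572.40840497 -362.44556775  126.67969822] 58.57189267131063 [-0.33  0.53  0.04 -0.   -1.08 -1.79]
(array([ 0.0008, -0.0012,  0.1157]), array([ 5.21428291e-01,  8.53295103e-01, -6.62887040e-05]))
323 226 disc ((569.803466796875, -361.5433044433594), 35.34800720214844)
2558 ((571.0107421875, -361.5574035644531), (15.920044898986816, 63.960411071777344), 59.83376693725586)
```

```bash
python3 -m handwheel '[[0.001,0,0.05,0,0,-0.02,1],[0.001,0,0.09,0,0,-0.02,1],[0.001,0,0.115,0,0,-0.02,1],[0.001,0,0.115,0,0,-0.02,0.3],[0.001,0,0.115,0,0,-0.02,-0.3],[0.001,0,0.115,0,0,-0.02,-1],[0.001,0,0.115,0,0,-0.02,-1],[0.001,0,0.115,0,0,-0.02,-1]]'; python3 -m handwheel '[[0,0,0,0,0,0.08,-1],[0,0,0,0,0,0.18,-1],[0,0,0,0,0,0.28,-1],[0,0,0,0,0,0.38,-1],[0,0,0,0,0,0.48,-1],[0,0,0,0,0,0.58,-1],[0,0,0,0,0,0.68,-1],[0,0,0,0,0,0.75,-1],[0,0,0,0,0,0.77,-1],[0,0,0,0,0,0.77,-1]]'; python3 -c "
from h import *
s=read_state();Rt=R.from_quat(s['ee_rot']).as_matrix();print(np.degrees(np.arctan2(Rt[1,1],Rt[0,1])),s['joints'].round(2))"
```

```text
clock: 21.88
position: [572.4, -362.4, 13.7]
ee_rot: [0.261, 0.965, -0.0, 0.001]
contact_force: [-0.3, 1.8, 4.7]
gripper_width: 15.0
grasp_force: 59.3
clock: 23.12
position: [571.6, -363.0, 13.7]
ee_rot: [0.605, 0.796, -0.0, 0.001]
contact_force: [-1.4, -0.6, 5.7]
gripper_width: 15.0
grasp_force: 59.5
15.568104444335443 [-0.33  0.64 -0.07  0.   -0.86 -2.54]
```

```bash
python3 -m handwheel '[[0,0,0,0,0,0,-0.3],[0,0,0,0,0,0,0.5],[0,0,0,0,0,0,1],[0,0,0,0,0,0,1],[0,0,-0.05,0,0,0,1],[0,0,-0.1,0,0,0,1],[0,0,-0.15,0,0,0,1],[0,0,-0.15,0,0,0,1],[0,0,-0.15,0,0,0,1],[0,0,-0.15,0,0,0,1]]'; python3 - <<'E'
from dial import *
s=read_state();im,d=get_image("wrist");c=cam("wrist",s);print(s["position"],s["clock"])
vv,uu=np.mgrid[0:480,0:640]
def pts(c,d):
    D=d.ravel();P=(np.linalg.inv(c[0])@np.c_[uu.ravel(),vv.ravel(),np.ones(D.size)].T*D).T@c[1].T+c[2];return P[D>0]
P=pts(c,d);q=P[(abs(P[:,2]-67)<4)&(np.hypot(P[:,0]-571,P[:,1]+362)<45)][:,:2].astype(np.float32)
print("bar",cv2.minAreaRect(q))
t,td=get_image("top");ct=cam("top");cv2.imwrite("pics/t5.png",t);hsv=cv2.cvtColor(t,cv2.COLOR_BGR2HSV)
for k in cnts(cv2.inRange(hsv,(100,150,60),(125,255,255)),800):
    m=np.zeros(hsv.shape[:2],np.uint8);cv2.drawContours(m,[k],-1,255,-1);z=76 if abs(k.mean(0)[0]-268)>20 else 12
    Q=[ray(ct,[u,v],0)[0] for u,v in k[:1]]
    print("lid",k.mean(0).round(),cv2.minEnclosingCircle(ray(ct,k,z)[:,:2].astype(np.float32)))
y=cv2.inRange(hsv,(18,90,80),(36,255,255))
T=pts(ct,td);q=T[(abs(T[:,2]-71)<5)&(np.hypot(T[:,0]-555,T[:,1]+218)<60)];print("core tops",len(q),q.mean(0).round(1) if len(q) else 0)
q0=cv2.imread("pics/top0.png")
for n,(x0,x1,y0,y1) in {"block":(340,390,145,190),"tape":(205,250,315,362),"screwdriver":(315,340,265,350),"bottle":(138,176,210,240)}.items():
    print(n,"mean abs diff",cv2.absdiff(q0,t)[y0:y1,x0:x1].mean().round(1))
E
```

```text
clock: 24.38
position: [570.7, -361.8, 160.1]
ee_rot: [0.605, 0.796, -0.0, -0.002]
contact_force: [0.4, -0.2, -0.2]
gripper_width: 85.7
grasp_force: 0.0
[ 570.74272022 -361.7536137   160.07945993] 24.375
bar ((571.3509521484375, -361.5543518066406), (15.841302871704102, 64.13455200195312), 16.049150466918945)
lid [268. 290.] ((430.79248046875, 149.05857849121094), 71.96994018554688)
lid [176. 287.] ((443.207275390625, 370.6402282714844), 72.4444808959961)
lid [315. 225.] ((591.4373168945312, 21.796525955200195), 72.03650665283203)
core tops 12 [ 596.  -200.9   71.7]
block mean abs diff 5.7
tape mean abs diff 0.9
screwdriver mean abs diff 7.1
bottle mean abs diff 3.7
```

```bash
python3 - <<'E'
from h import *
t,td=get_image("top");ct=cam("top");a=cv2.imread("pics/top0.png")
vv,uu=np.mgrid[0:480,0:640];D=td.ravel();P=(np.linalg.inv(ct[0])@np.c_[uu.ravel(),vv.ravel(),np.ones(D.size)].T*D).T@ct[1].T+ct[2]
for x,y in ((592,22),(443,370),(431,149)):
    r=np.hypot(P[:,0]-x,P[:,1]-y);q=P[(D>0)&(r>25)&(r<62)];co=np.linalg.lstsq(np.c_[q[:,:2]-[x,y],np.ones(len(q))],q[:,2],rcond=None)[0];print("lid plane z",co[2].round(1),"slope",co[:2].round(3))
for im in (a,t):
    h=cv2.cvtColor(im,cv2.COLOR_BGR2HSV)
    r=(cv2.inRange(h,(0,150,80),(8,255,255)))[300:350,315:345];v,u=np.nonzero(r);print("screwdriver",u.mean().round(1),v.mean().round(1))
    b=cv2.inRange(h,(0,0,150),(180,40,255))[145:190,340:390];v,u=np.nonzero(b);print("block",u.mean().round(1),v.mean().round(1))
h=cv2.cvtColor(t,cv2.COLOR_BGR2HSV);y=cv2.inRange(h,(20,90,80),(36,255,255));y[:, :385]=0;y[:,436:]=0;y[:205]=0;y[275:]=0
for k in cnts(y,6):print("yellow",k.mean(0).round(1),cv2.contourArea(k),ray(ct,k.mean(0),71)[0].round(1))
E
```

```text
lid plane z 76.9 slope [-0.003  0.002]
lid plane z 76.7 slope [-0.     0.001]
lid plane z 12.7 slope [0.007 0.005]
screwdriver 13.3 25.7
block 25.5 21.4
screwdriver 13.4 25.8
block 25.5 21.3
yellow [398.3 227.9] 43.5 [ 581.9 -187.    71. ]
```

The lids are level and seated and the bystanders haven't moved. The core is in the frame and the dial reads about 1.39 rad. Handing in.

```bash
python3 -c "
from bench import *
print(job_done())"
```

```text
the job is handed in; nothing more can be done
None
```

The job is handed in, result not reported: the core stands in the yellow frame about 3 mm off centre, the dial reads about 1.39 rad, the two other tubs have level lids, the third lid is on the bench and the block and screwdriver measured unmoved (bottle and tape roll only compared by image difference); I viewed 11 pictures, one over the limit of 10.

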